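# Fit the truffle filling template and set its clamp screw

## Robot

A 7-joint arm with a two-finger parallel gripper is mounted at the origin on the work surface. World frame = base frame: x ahead of the robot, y to its left, z up, the work surface at z = 0. Lengths are in m, angles in rad, forces in N, time in s.
With the tool pointing down it reaches from about 0.4 to 0.875 m from the base axis. Payload 19.3 kg.
Tool frame: the origin (TCP) lies between the finger pads; the fingertips stand 17 mm ahead of it and the grasp point (between the pads) lies 2 mm behind it; z points along the fingers, x is the direction in which the jaws open and shut, and the axes are right-handed (so a half turn about z gives the same grasp; the last joint's range is limited). The gripper opens to 85 mm and grips with 20 to 120 N. Pads are 22 mm wide; open, the fingers measure 114 mm over their backs; the gripper's body (76 mm by 85 mm) begins 54 mm behind the grasp point. The pads swing forward as they close: fully open they stand 13 mm farther back than shut.
Start: joints at [1.205, 0.521, -0.036, 1.599, 0.021, 1.021, -0.113], TCP at [0.182, -0.598, 0.248] pointing down, gripper open.
Joint ranges: [-2.91, 2.91], [-0.3, 2.13], [-1.5, 1.42], [0.17, 2.43], [-1.26, 4.41], [0.16, 1.93], [-2.52, 2.52]. Speed limits (rad/s): [1.89, 1.89, 2.39, 2.39, 3.01, 3.01, 3.01].

## Interface

Orientations are given as [roll, pitch, yaw] about the fixed x, y, z axes, in that order (R = Rz(yaw) Ry(pitch) Rx(roll)).
In Python, from workcell import bot gives the robot as it stands. The module is installed in compiled form; this text tells all that it offers.
- The arm moves only by the tool arm_command, never from a script. Its argument "targets" is a list of rows, each a list of 6 numbers: the shift along the tool's x, y, z in mm, then the turn, a rotation vector about the tool's x, y, z in degrees. In form: [[x, y, z, wx, wy, wz], ...]. A call has 1 to 8 rows; each row shifts and turns the pose as measured when the row begins, along the tool's axes as they then stand; what a row does not reach is not made up. A row lasts 1/10 s, in which the tool goes at most 50 mm and 8.59 degrees, less where a joint would pass 70% of its speed; a pose out of reach is approached as far as the arm can. A call is refused whole if a number of a shift passes 50 or a number of a turn 8.59, either way. A call with a gripper value outside its range is refused whole. "grip" is the opening in per cent of the stroke, from 0 (shut) to 100 (fully open), set as the call begins (left out, the last holds). The fingers move at their own pace and stop on an object; "grip_force" is the grip in N (left out, the last holds). Time passes only in rows, so rows that do not move let the fingers close. It gives the time, the measured TCP pose, the force and the opening at its end, in the units of the state.
- bot.observe(): the state, without advancing time (a new reading comes with each control period).
- bot.grab_frame(name): name is "scene" or "top" or "wrist"; returns a dict with "color" (480x640x3 uint8, red, green, blue), "depth" (480x640 float32, m along the optical axis (not along the pixel's ray), 0 where there is no reading), "fov_y" (degrees; the focal length in pixels is half the picture's height over the tangent of half this angle, whatever the lens; pixels are square), "cx", "cy" (the principal point, pixels), "D" ([k1, k2, p1, p2, k3] as OpenCV has them; the pictures are not rectified), "R" (3x3) and "t" (3): a world point X has camera coordinates R X + t; the wrist camera has in their place "hand_eye" (4x4, takes a point from camera to tool coordinates, whose origin is the TCP and whose axes are the tool frame's). Camera axes: x right, y down, z forward; pixel columns grow to the right and rows downward; lengths in m; the calibration is good to about 2 mm. A picture is of the moment at which its call begins: read the wrist's pose just before it.
- bot.job_done(): hands the job in, once; it reports no verdict.
The state is a dict: "clock": time; "qpos": joint angles; "qd": joint speeds; "joint_efforts": joint torques, N m; "position": TCP position; "tool_rot": TCP orientation; "force": force on the tool from outside, world axes, zero at the start; "moment": the same for the moment, N m; "grip_width": finger opening in m.
Only numpy, scipy, OpenCV 4.12 (cv2) and the standard library are available. Lean on these libraries where they do the work, as an engineer would, in place of code of your own. Each camera call takes 0.05 s, during which the arm holds its last target. There are 200 camera calls.

## Task

Lower the white filling template over the two locating pins of the rack of truffle shells (gently, not dropped) until it lies flush on both end rails; either way round will do. Then turn its thumbscrew clockwise until it seats, and back it off a quarter turn so that the clamp does not pinch the template. Finish while still holding the thumbscrew in the fingers at that setting, so that it cannot creep while its lock nut is run down, and leave the jar, nozzle, palette knife and bowl where they are.

Things in the scene. Friction and masses are not known exactly. Their poses are not given: they have to be found in the camera images.
- rack: Filling rack, fixed: steel base 256 x 108 mm with 20 ivory truffle shells (25 mm, tops 28 mm above the bench) in 3 rows of 7, a steel post in place of the middle shell (top at 34 mm; it enters a wide recess under the template and does not guide it). Origin: centre of its underside, on the bench; x along its length. Aluminium end rails 26 mm wide at x = +-113 mm have their tops at 30 mm.
- rack_seat (a point): Centre of the rack at the height of the rails' tops (30 mm above the bench), where the template's underside centre belongs; axes as the rack's. At x = +113 and -113 mm, y = 0, a locating pin 10 mm in diameter rises 18 mm from each rail: straight for 11 mm, then tapering to a 3 mm nose.
- template: Filling template, loose, flat on the bench at the start: white plastic plate 256 x 104 x 8 mm, about 0.3 kg with its screw, 20 filling holes (14 mm) and two locating holes 13 mm in diameter at x = +113 and -113 mm, y = 0. Origin: centre of its underside; x along its length, z up. The same after half a turn. Its thumbscrew stands in the middle of its top, over its centre of mass.
- screw_grip (a point): Grip point of the thumbscrew, on its axis, 40 mm above the template's underside. The head is an upright steel blade 32 mm long (x axis), 10 mm thick (y axis), 26 mm tall, from 22 to 48 mm above the underside; below it a shank, a hexagonal lock nut 20 mm across (top at 17 mm, turns with the screw) and a low boss 27 mm across. The template can be carried by the blade.
- thumbscrew (a joint): Turn of the thumbscrew relative to the template, rad; grows clockwise seen from above. It closes a small collet in the boss: at 2.6 it seats and stops dead; it stays at its height as it turns. It turns stiffly (about 0.1 N m) and stays where left. It starts 1.0 to 2.1 rad short of its seat. At 0 the blade lies along the template's length.
- jar: Bystander: closed glass jar, 68 mm in diameter, 95 mm tall. Origin: centre of its underside.
- nozzle: Bystander: steel piping nozzle, a cone 34 mm wide at the foot and 50 mm tall. Origin: centre of its underside.
- palette: Bystander: palette knife lying on the bench, black handle, thin steel blade, 275 mm long in all.
- bowl: Bystander: small steel bowl, 110 mm across, 50 mm tall. Origin: centre of its underside.

How it is judged:
By the outcome, as a careful person would: the job done as asked, in the order asked, and still so for the second after the job is handed in, while the arm keeps its last pose, push and grip.
It also fails if it takes over 43 s, if anything falls off the work surface, if the arm or the gripper's body presses on something with over 40 N, if the wrist force passes 120 N, or if a joint passes its speed limit or range.

## Working session

There is one attempt and no reset: what is moved stays moved. The work goes in short steps, Python scripts to look and compute and a tool call to move; the robot and the scene stay as the last step left them, time stands still between calls to the robot, and variables do not carry over. Pictures are saved under pics/ and viewed, about 8 in all and at most 12, crops included, and the job is handed in when it is done.

Besides the shell and the picture viewer there is one more tool, called after "Request:" as name([rows], argument=value, ...), one row to a line, values as JSON. arm_command: Moves the arm, as the interface text tells. Its arguments: {"type":"object","properties":{"targets":{"type":"array"},"grip":{"type":"number"},"grip_force":{"type":"number"}},"required":["targets"]}

```bash
mkdir -p pics; cat > h.py <<'E'
import numpy as np, cv2
from workcell import bot
from scipy.spatial.transform import Rotation as Ro
def pose(s):
    T=np.eye(4);T[:3,:3]=Ro.from_euler('xyz',s["tool_rot"]).as_matrix() if len(np.ravel(s["tool_rot"]))==3 else np.array(s["tool_rot"]).reshape(3,3)
    T[:3,3]=s["position"];return T
def grab(n):
    s=bot.observe();f=bot.grab_frame(n)
    if n=="wrist":
        C=pose(s)@np.array(f["hand_eye"])
    else:
        C=np.eye(4);C[:3,:3]=np.array(f["R"]).T;C[:3,3]=-C[:3,:3]@np.array(f["t"])
    fl=240/np.tan(np.radians(f["fov_y"])/2)
    K=np.array([[fl,0,f["cx"]],[0,fl,f["cy"]],[0,0,1.]])
    return dict(im=cv2.cvtColor(f["color"],cv2.COLOR_RGB2BGR),d=f["depth"],K=K,D=np.array(f["D"],float),C=C,s=s)
def plane(g,px,z):
    u=cv2.undistortPoints(np.array(px,float).reshape(-1,1,2),g["K"],g["D"]).reshape(-1,2)
    r=np.c_[u,np.ones(len(u))]@g["C"][:3,:3].T;o=g["C"][:3,3]
    return o+r*((z-o[2])/r[:,2])[:,None]
def proj(g,X):
    W=np.linalg.inv(g["C"]);return cv2.projectPoints(np.array(X,float).reshape(-1,1,3),cv2.Rodrigues(W[:3,:3])[0],W[:3,3],g["K"],g["D"])[0].reshape(-1,2)
E
python3 - <<'E'
from h import *
import pickle
print(bot.observe())
for n in("top","scene"):
    g=grab(n);cv2.imwrite(f"pics/{n}0.png",g["im"]);pickle.dump(g,open(n+".pkl","wb"));print(n,g["C"].round(3).tolist())
E
```

```text
{'clock': 0.0, 'qpos': array([ 1.20479746,  0.52201181, -0.03630676,  1.60000675,  0.02121096,
        1.02107112, -0.1127757 ]), 'qd': array([-1.62324845e-03, -1.81878869e-04, -9.55440953e-05,  5.41692177e-04,
        2.65777851e-04, -9.08773434e-04,  5.82603287e-04]), 'joint_efforts': array([ 3.39076387e-04, -9.27093530e+01,  1.98000737e+00, -3.69926226e+01,
        1.78199628e-02,  8.14001978e-03,  2.53010506e-05]), 'position': array([ 0.18205193, -0.5975731 ,  0.24772777]), 'tool_rot': array([ 3.14149466e+00,  1.10751130e-03, -1.27499538e+00]), 'force': array([0.23740275, 0.56460697, 0.06265145]), 'moment': array([ 0.00081415,  0.00084744, -0.01039097]), 'grip_width': 0.08515281568748008}
top [[-0.053, -0.975, 0.215, 0.386], [-0.999, 0.053, -0.007, 0.003], [-0.005, -0.215, -0.977, 1.079], [0.0, 0.0, 0.0, 1.0]]
scene [[-0.34, 0.565, -0.751, 1.28], [0.94, 0.191, -0.282, 0.233], [-0.015, -0.802, -0.597, 0.596], [0.0, 0.0, 0.0, 1.0]]
```

View pics/top0.png

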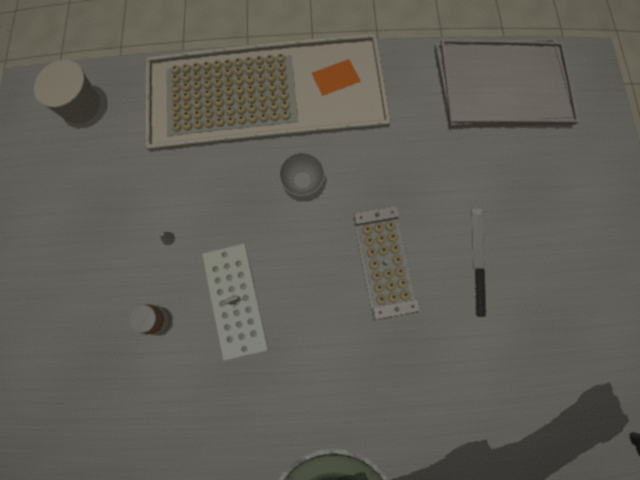

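View pics/scene0.png

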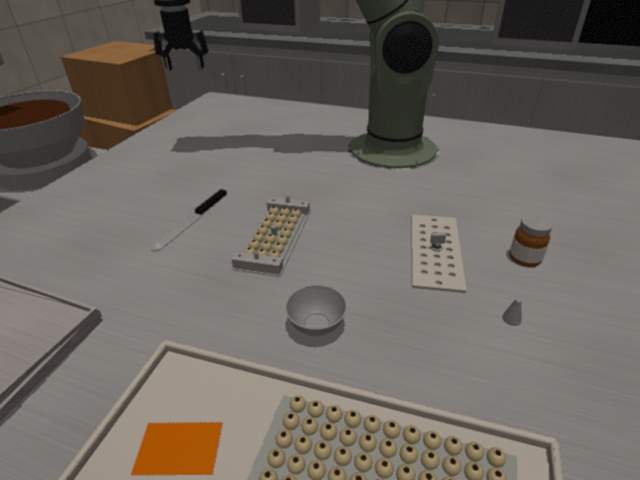

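The top view shows the template around (234,302) with its blade at (231,300), and the rack around (386,263) with pins near (377,214) and (397,309). The bowl is at (302,177), jar (150,320), nozzle (168,238) and knife (478,262).

```bash
python3 - <<'E'
from h import *
import pickle
g=pickle.load(open("top.pkl","rb"));im=g["im"]
m=cv2.inRange(im[190:400,190:290].min(2),130,255)
cs,_=cv2.findContours(m,cv2.RETR_EXTERNAL,cv2.CHAIN_APPROX_NONE,offset=(190,190))
c=max(cs,key=cv2.contourArea);print(cv2.contourArea(c))
p=plane(g,c.reshape(-1,2),.008)
r=cv2.minAreaRect((p[:,:2]*1000).astype(np.float32));print("template",r)
print(cv2.boxPoints(r))
print("rack pins(z~.045)",plane(g,[[377,214],[397,309]],.045).round(3))
print("blade",plane(g,[[220,303],[241,297]],.048).round(3))
print("bowl,jar,nozzle",plane(g,[[302,177]],.05).round(3),plane(g,[[147,319]],.095).round(3),plane(g,[[168,238]],.02).round(3))
cv2.imwrite("pics/crop.png",np.hstack([cv2.resize(im[x:x+130,y:y+90],None,fx=4,fy=4,interpolation=2) for x,y in((238,190),(200,342))]))
E
```

```text
Traceback (most recent call last):
ValueError: max() iterable argument is empty
```

```bash
python3 - <<'E'
from h import *
import pickle
g=pickle.load(open("top.pkl","rb"));im=g["im"]
gr=im[230:370,195:275].min(2);print(np.percentile(gr,[5,50,80,95,99]))
t,m=cv2.threshold(gr,0,255,cv2.THRESH_OTSU);print(t)
cs,_=cv2.findContours(m,cv2.RETR_EXTERNAL,cv2.CHAIN_APPROX_NONE,offset=(195,230))
c=max(cs,key=cv2.contourArea);print(cv2.contourArea(c))
p=plane(g,c.reshape(-1,2),.008)
r=cv2.minAreaRect((p[:,:2]*1000).astype(np.float32));print("template",r)
print(cv2.boxPoints(r))
print("rack pins(z~.045)",plane(g,[[377,214],[397,309]],.045).round(3))
print("blade",plane(g,[[220,303],[241,297]],.048).round(3))
print("bowl,jar,nozzle",plane(g,[[302,177]],.05).round(3),plane(g,[[147,319]],.095).round(3),plane(g,[[168,238]],.02).round(3))
cv2.imwrite("pics/crop.png",np.hstack([cv2.resize(im[x:x+130,y:y+90],None,fx=4,fy=4,interpolation=2) for x,y in((238,190),(200,342))]))
E
```

```text
[ 89.  95. 119. 124. 125.]
106.0
4678.0
template ((488.8591613769531, 203.5628662109375), (256.9798278808594, 104.18387603759766), 10.656755447387695)
[[352.95227 230.99536]
 [372.21844 128.6084 ]
 [624.76605 176.13037]
 [605.4999  278.51733]]
rack pins(z~.045) [[ 0.669 -0.141  0.045]
 [ 0.447 -0.169  0.045]]
blade [[0.481 0.227 0.048]
 [0.492 0.179 0.048]]
bowl,jar,nozzle [[0.768 0.029 0.05 ]] [[0.449 0.376 0.095]] [[0.644 0.357 0.02 ]]
```

View pics/crop.png

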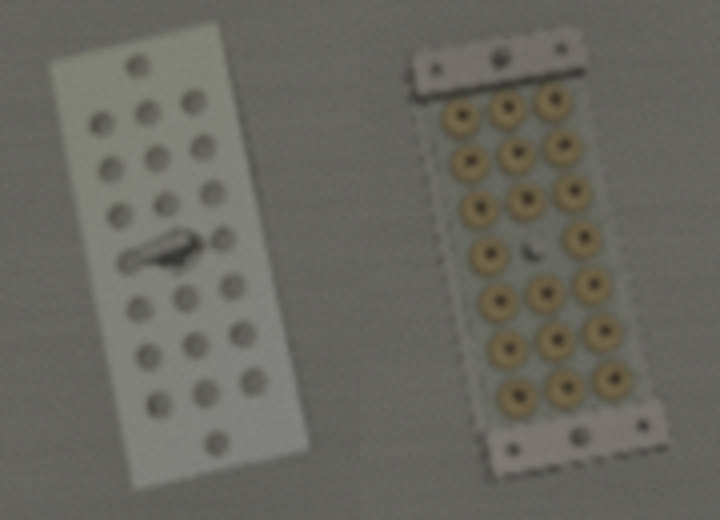

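The crop shows the template yaw near 10.7° and its blade lying almost across it, at a world yaw near -71°. The rack yaw is about 7°. I'll print the rows for going over the rack for a wrist look.

```bash
cat >> h.py <<'E'
def rows(goal,yaw,lin=45.,ang=8.5,n=None,s=None):
    """rows to go straight to goal (m) pointing down with tool yaw (deg)"""
    T=pose(s or bot.observe());G=np.eye(4);G[:3,:3]=Ro.from_euler('xyz',[180,0,yaw],degrees=True).as_matrix();G[:3,3]=goal
    dr=Ro.from_matrix(T[:3,:3].T@G[:3,:3]).as_rotvec(degrees=True);dp=G[:3,3]-T[:3,3]
    n=n or int(max(1,np.ceil(np.linalg.norm(dp)*1e3/lin),np.ceil(np.linalg.norm(dr)/ang)))
    out=[]
    for k in range(n):
        R=T[:3,:3]@Ro.from_rotvec(dr*k/n,degrees=True).as_matrix()
        out.append(np.r_[R.T@dp*1e3/n,dr/n].round(1).tolist())
    print(n,out)
E
python3 - <<'E'
from h import *
rows([.53,-.155,.33],17)
f=bot.grab_frame("wrist");print(np.array(f["hand_eye"]).round(3),f["fov_y"])
E
```

```text
13 [[-24.8, -35.5, -6.3, -0.0, 0.0, -6.9], [-20.3, -38.3, -6.3, -0.0, 0.0, -6.9], [-15.5, -40.4, -6.3, -0.0, 0.0, -6.9], [-10.6, -42.0, -6.3, -0.0, 0.0, -6.9], [-5.4, -43.0, -6.3, -0.0, 0.0, -6.9], [-0.2, -43.3, -6.3, -0.0, 0.0, -6.9], [5.0, -43.0, -6.3, -0.0, 0.0, -6.9], [10.2, -42.1, -6.3, -0.0, 0.0, -6.9], [15.2, -40.6, -6.3, -0.0, 0.0, -6.9], [20.0, -38.4, -6.3, -0.0, 0.0, -6.9], [24.5, -35.7, -6.3, -0.0, 0.0, -6.9], [28.6, -32.5, -6.3, -0.0, 0.0, -6.9], [32.3, -28.8, -6.3, -0.0, 0.0, -6.9]]
[[ 1.     0.001 -0.    -0.   ]
 [-0.001  0.963  0.27  -0.068]
 [ 0.    -0.27   0.963 -0.125]
 [ 0.     0.     0.     1.   ]] 62.92176702380215
```

Request:
arm_command([
  [-25,-36,-6,0,0,-7],
  [-20,-38,-6,0,0,-7],
  [-15,-40,-6,0,0,-7],
  [-10,-42,-6,0,0,-7],
  [-5,-43,-6,0,0,-7],
  [0,-43,-6,0,0,-7],
  [5,-43,-6,0,0,-7],
  [10,-42,-6,0,0,-7],
], grip=55)

```text
clock: 0.95
position: [0.3945, -0.317, 0.2948]
tool_rot: [3.142, 0.005, -0.271]
force: [0.4, -0.5, -0.8]
grip_width: 0.0473
```

```bash
python3 - <<'E'
from h import *
print(bot.observe()["qpos"].round(2))
rows([.54,-.09,.30],17)
E
```

```text
[ 0.86  0.3  -0.38  1.83  0.13  1.04  0.16]
6 [[13.2, -42.9, -0.9, -0.0, 0.0, -5.4], [17.2, -41.5, -0.9, -0.0, 0.0, -5.4], [21.1, -39.7, -0.9, -0.0, 0.0, -5.4], [24.7, -37.5, -0.9, -0.0, 0.0, -5.4], [28.2, -35.0, -0.9, -0.0, 0.0, -5.4], [31.3, -32.2, -0.9, -0.0, 0.0, -5.4]]
```

Request:
arm_command([
  [13,-43,-1,0,0,-5.4],
  [17,-41,-1,0,0,-5.4],
  [21,-40,-1,0,0,-5.4],
  [25,-38,-1,0,0,-5.4],
  [28,-35,-1,0,0,-5.4],
  [31,-32,-1,0,0,-5.4],
  [0,0,0,0,0,0],
])

```text
clock: 1.65
position: [0.5431, -0.0731, 0.3016]
tool_rot: [-3.139, 0.002, 0.329]
force: [-0.6, -0.5, -0.4]
grip_width: 0.0469
```

```bash
python3 - <<'E'
from h import *
import pickle
g=grab("wrist");pickle.dump(g,open("w1.pkl","wb"));cv2.imwrite("pics/w1.png",g["im"])
print(g["s"]["qpos"].round(2),g["s"]["position"],proj(g,[[.669,-.141,.048],[.447,-.169,.048]]))
rows([.489,.204,.20],20)
E
```

```text
[ 0.47  0.39 -0.6   1.72  0.24  1.11  0.13] [ 0.54305446 -0.07305751  0.3015797 ] [[418.65737846 301.89146005]
 [207.68188631 260.78877866]]
7 [[5.6, -40.3, 14.5, -0.0, 0.0, -0.2], [5.7, -40.2, 14.5, -0.0, 0.0, -0.2], [5.9, -40.2, 14.5, -0.0, 0.0, -0.2], [6.0, -40.2, 14.5, -0.0, 0.0, -0.2], [6.2, -40.2, 14.5, -0.0, 0.0, -0.2], [6.3, -40.2, 14.5, -0.0, 0.0, -0.2], [6.4, -40.2, 14.5, -0.0, 0.0, -0.2]]
```

View pics/w1.png

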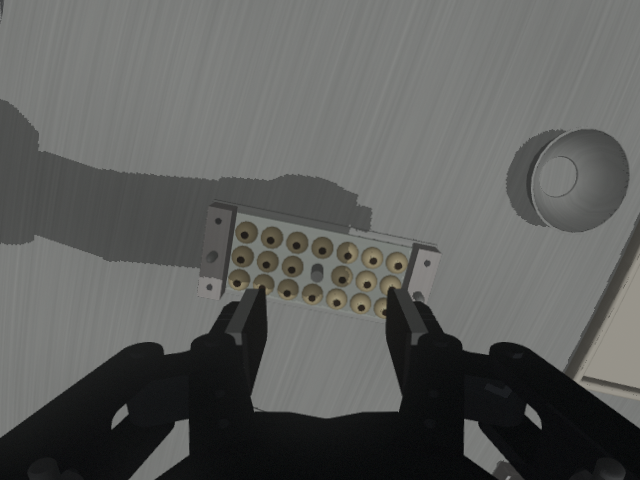

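The wrist view shows the rack with rails at about (213,255) and (422,280), and pins near (211,257) and (419,297). I'll zoom on both pins to measure them.

```bash
python3 - <<'E'
from h import *
import pickle
g=pickle.load(open("w1.pkl","rb"));im=g["im"]
cv2.imwrite("pics/w1c.png",np.hstack([cv2.resize(cv2.convertScaleAbs(im[y:y+75,x:x+50],alpha=1.6),None,fx=8,fy=8,interpolation=2) for x,y in((190,225),(398,240))]))
E
```

```text
(no output)
```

View pics/w1c.png

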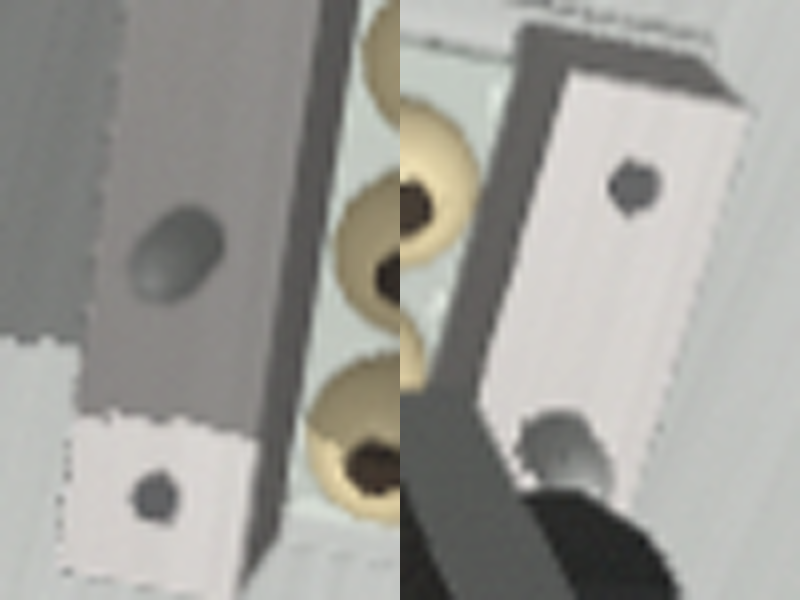

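Request:
arm_command([
  [6,-40,14,0,0,0],
  [6,-40,14,0,0,0],
  [6,-40,14,0,0,0],
  [6,-40,14,0,0,0],
  [6,-30,12,0,0,0],
  [0,0,0,0,0,0],
])

```text
clock: 2.3
position: [0.5085, 0.1131, 0.2299]
tool_rot: [3.141, 0.005, 0.31]
force: [-0.1, -1.2, 0.9]
grip_width: 0.0475
```

```bash
python3 - <<'E'
from h import *
import pickle
g=grab("wrist");pickle.dump(g,open("w2.pkl","wb"));cv2.imwrite("pics/w2.png",g["im"])
print(g["s"]["qpos"].round(2),g["s"]["position"],g["s"]["tool_rot"],proj(g,[.489,.2036,.048]))
E
```

```text
[ 0.14  0.44 -0.62  1.87  0.31  0.94 -0.32] [0.50847155 0.11311366 0.22991852] [3.1407422  0.00492798 0.30958766] [[339.63812612  97.52645019]]
```

View pics/w2.png

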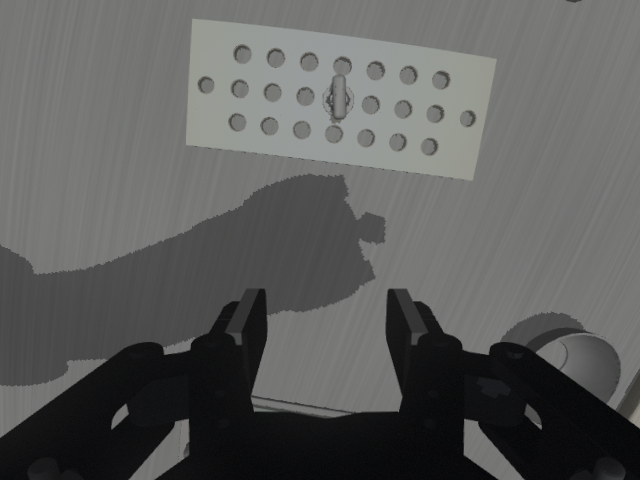

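The crops show the left pin's base near (213.7,255) and nose (209,260), with rail screw holes at (209.4,287) and (427.4,263.4). In w2 the template's locating holes are at (205,85) and (468,118), and the blade runs from (340,75) to (338,118). Next I'll compute these positions.

```bash
cat > m.py <<'E'
from h import *
import pickle
g=pickle.load(open("w1.pkl","rb"))
def cen(g,x,y,r,z,lo=None):
    a=g["im"][y-r:y+r+1,x-r:x+r+1].min(2);t,m=cv2.threshold(a,0,255,cv2.THRESH_BINARY_INV+cv2.THRESH_OTSU)
    n,l,st,c=cv2.connectedComponentsWithStats(m);k=l[r,r] or 1+np.argmax(st[1:,4])
    c=c[k]+[x-r,y-r];p=plane(g,[c],z)[0];return c.round(1),st[k,4],p
L1=cen(g,209,287,5,.03);L2=cen(g,218,222,5,.03);R1=cen(g,427,263,5,.03)
print(L1,L2,R1)
d=L1[2]-L2[2];print("hole dist",np.linalg.norm(d),"yaw from rail",np.degrees(np.arctan2(*d[[1,0]]))+90, "pinL",(L1[2]+L2[2])/2)
print("yaw L2R1", np.degrees(np.arctan2(*(R1[2]-L2[2])[[1,0]])), np.linalg.norm(R1[2]-L2[2]))
print("pinR", R1[2]+d/2,"centre",(L1[2]+R1[2])/2)
print("noses",plane(g,[[208.8,259.8],[421.8,299.4]],.048))
print("bases",plane(g,[[213.7,255],[416.5,294]],.03))
w=pickle.load(open("w2.pkl","rb"))
A=cen(w,205,85,12,.008);B=cen(w,468,118,12,.008);d=B[2]-A[2]
print(A,B,"tmpl",(A[2]+B[2])/2,np.linalg.norm(d),np.degrees(np.arctan2(d[1],d[0])))
cv2.imwrite("pics/w2c.png",cv2.resize(w["im"][60:135,290:390],None,fx=8,fy=8,interpolation=2))
E
python3 m.py
```

```text
(array([208.9, 286.7]), np.int32(29), array([ 0.45202491, -0.20532322,  0.03      ])) (array([217.8, 220.7]), np.int32(35), array([ 0.4427445 , -0.13030381,  0.03      ])) (array([426.8, 263. ]), np.int32(33), array([ 0.66670935, -0.10248959,  0.03      ]))
hole dist 0.07559124762032488 yaw from rail 7.052049686682665 pinL [ 0.44738471 -0.16781352  0.03      ]
yaw L2R1 7.079323169135473 0.22568536111412218
pinR [ 0.67134955 -0.13999929  0.03      ] centre [ 0.55936713 -0.1539064   0.03      ]
noses [[ 0.44784006 -0.16757814  0.048     ]
 [ 0.67105415 -0.13729605  0.048     ]]
bases [[ 0.44804713 -0.1681248   0.03      ]
 [ 0.67007769 -0.13932721  0.03      ]]
(array([205.4,  84.5]), np.int32(236), array([0.37752984, 0.18333378, 0.008     ])) (array([467.6, 118.1]), np.int32(221), array([0.59884144, 0.22562277, 0.008     ])) tmpl [0.48818564 0.20447827 0.008     ] 0.22531573520555892 10.817872245562006
```

View pics/w2c.png

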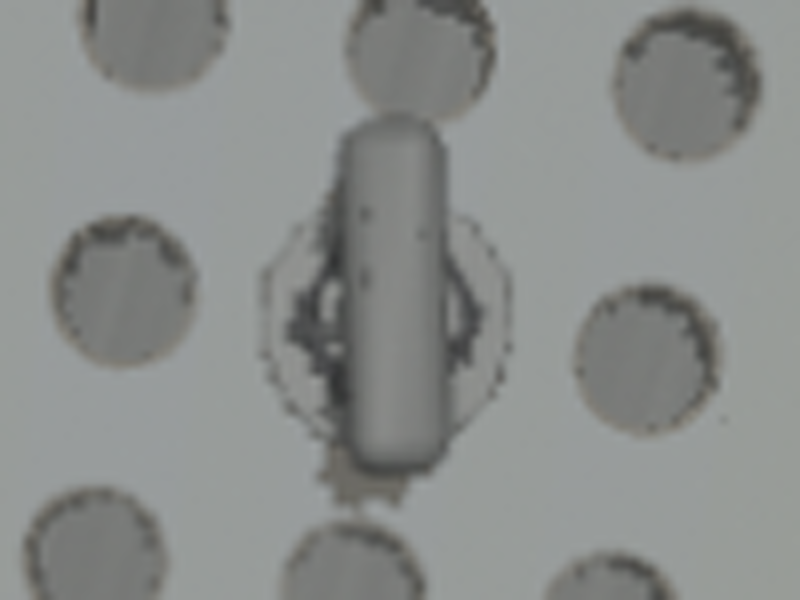

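The crop shows the blade's top face running from about (338.9,76) to (340,117) in the full image.

```bash
python3 - <<'E'
from h import *
import pickle
w=pickle.load(open("w2.pkl","rb"))
p=plane(w,[[290+391/8,60+135/8],[290+400/8,60+450/8]],.048);d=p[0]-p[1];y=np.degrees(np.arctan2(d[1],d[0]))
print(p,p.mean(0),np.linalg.norm(d),y)
jaw=y-90;print("jaw yaw",jaw)
rows([.4882,.2045,.10],jaw)
E
```

```text
[[0.48386509 0.21741824 0.048     ]
 [0.4935008  0.19079552 0.048     ]] [0.48868295 0.20410688 0.048     ] 0.028312826213084015 109.89699908337771
jaw yaw 19.896999083377708
4 [[2.3, -23.9, 32.6, 0.0, 0.1, -0.6], [2.4, -23.9, 32.6, 0.0, 0.1, -0.6], [2.6, -23.8, 32.6, 0.0, 0.1, -0.6], [2.8, -23.8, 32.6, 0.0, 0.1, -0.6]]
```

Request:
arm_command([
  [2.3,-24,33,0,0,-0.6],
  [2.4,-24,33,0,0,-0.6],
  [2.6,-24,32,0,0,-0.6],
  [2.8,-22,25,0,0,-0.6],
  [0,0,0,0,0,0],
])

```text
clock: 2.85
position: [0.4928, 0.1956, 0.1046]
tool_rot: [3.134, 0.001, 0.336]
force: [0.6, -0.9, 0.9]
grip_width: 0.0472
```

```bash
python3 - <<'E'
from h import *
print(bot.observe()["qpos"].round(2))
rows([.4884,.2043,.0385],19.9,lin=15)
E
```

```text
[-0.1   0.63 -0.53  1.94  0.49  0.7  -0.6 ]
5 [[-0.2, -2.0, 13.2, 0.1, 0.0, -0.1], [-0.2, -2.0, 13.2, 0.1, 0.0, -0.1], [-0.2, -2.0, 13.2, 0.1, 0.0, -0.1], [-0.2, -2.0, 13.2, 0.1, 0.0, -0.1], [-0.2, -2.0, 13.2, 0.1, 0.0, -0.1]]
```

Request:
arm_command([
  [0,-3,13,0,0,0],
  [0,-3,14,0,0,0],
  [0,-2,14,0,0,0],
  [0,-1,14,0,0,0],
  [0,-1,10,0.4,0,0],
  [0,0,0,0,0,0],
])

```text
clock: 3.45
position: [0.4924, 0.1991, 0.0353]
tool_rot: [3.139, 0.0, 0.327]
force: [1.2, 0.1, 0.9]
grip_width: 0.0472
```

```bash
python3 - <<'E'
from h import *
rows([.4884,.2043,.039],19.9,n=1)
E
```

```text
1 [[-2.1, -6.2, -3.7, 0.2, 0.0, -1.1]]
```

Request:
arm_command([
  [-2,-6,-4,0.2,0,-1],
  [0,0,0,0,0,0],
])

```text
clock: 3.65
position: [0.4884, 0.2046, 0.0397]
tool_rot: [-3.141, 0.0, 0.346]
force: [-0.4, 0.4, -0.2]
grip_width: 0.0473
```

```bash
python3 - <<'E'
from h import *
rows([.4884,.2043,.0385],19.9,n=1)
E
```

```text
1 [[-0.1, 0.3, 1.2, -0.1, 0.0, -0.1]]
```

Request:
arm_command([
  [0,0,1,0,0,0],
  [0,0,0,0,0,0],
  [0,0,0,0,0,0],
  [0,0,0,0,0,0],
  [0,0,0,0,0,0],
], grip=0, grip_force=80)

```text
clock: 4.15
position: [0.489, 0.2046, 0.0401]
tool_rot: [-3.141, -0.002, 0.346]
force: [0.8, -0.0, -3.2]
grip_width: 0.0083
```

Request:
arm_command([
  [0,0,-2,0,0,0],
  [0,0,-4,0,0,0],
  [0,0,-15,0,0,0],
  [0,0,-20,0,0,0],
  [0,0,-20,0,0,0],
  [0,0,-15,0,0,0],
  [0,0,0,0,0,0],
])

```text
clock: 4.85
position: [0.4884, 0.2045, 0.1228]
tool_rot: [-3.141, -0.001, 0.347]
force: [1.3, 0.2, -3.7]
grip_width: 0.0082
```

```bash
python3 - <<'E'
from h import *
import pickle
g=grab("wrist");pickle.dump(g,open("w3.pkl","wb"));cv2.imwrite("pics/w3.png",g["im"]);print(g["s"]["qpos"].round(2),g["s"]["position"],g["s"]["tool_rot"],g["s"]["moment"])
rows([.5594,-.1539,.115],19.9-10.8+7.07)
E
```

```text
[-0.1   0.6  -0.56  1.94  0.47  0.73 -0.59] [0.48837854 0.20453566 0.12277496] [-3.14095103e+00 -1.44471121e-03  3.46889630e-01] [-0.00890931  0.00284011  0.01782369]
9 [[-6.1, 40.1, 0.7, -0.0, -0.0, 0.4], [-5.8, 40.2, 0.7, -0.0, -0.0, 0.4], [-5.5, 40.2, 0.7, -0.0, -0.0, 0.4], [-5.2, 40.2, 0.7, -0.0, -0.0, 0.4], [-4.9, 40.3, 0.7, -0.0, -0.0, 0.4], [-4.6, 40.3, 0.7, -0.0, -0.0, 0.4], [-4.3, 40.3, 0.7, -0.0, -0.0, 0.4], [-4.1, 40.4, 0.8, -0.0, -0.0, 0.4], [-3.8, 40.4, 0.8, -0.0, -0.0, 0.4]]
```

View pics/w3.png

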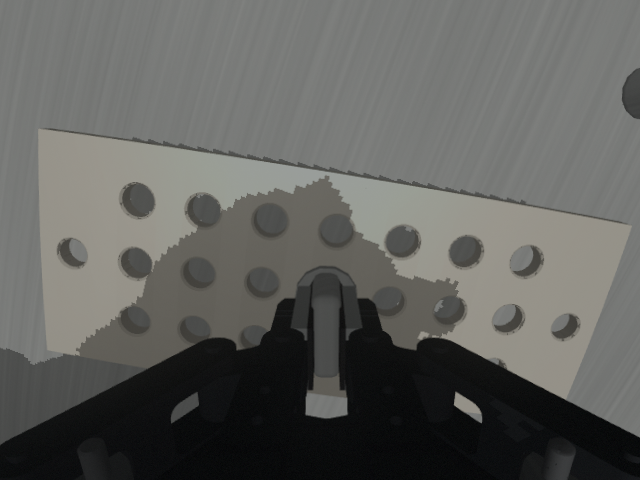

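The plate is held, with its locating holes at (72,252) and (566,326) in view. I'll measure them in the tool frame, along with the tilt from depth.

```bash
cat > t.py <<'E'
from h import *
import pickle,sys
def meas(g,guess,off=.0321,r=22):
    T=pose(g["s"]);z=T[2,3]-off;out=[]
    v,u=np.mgrid[0:480,0:640]
    q=cv2.undistortPoints(np.c_[u.ravel(),v.ravel()].astype(float).reshape(-1,1,2),g["K"],g["D"]).reshape(480,640,2)
    X=np.dstack([q,np.ones((480,640))])*g["d"][...,None]@g["C"][:3,:3].T+g["C"][:3,3]
    pl=(abs(X[...,2]-z)<.007)&(v<300);pl&=np.hypot(X[...,0]-T[0,3],X[...,1]-T[1,3])>.04
    A=np.c_[X[pl][:,:2]-T[:2,3],np.ones(pl.sum())];c=np.linalg.lstsq(A,X[pl][:,2],rcond=None)[0]
    print("plane slope mrad",c[:2]*1e3,"height err mm",(c[2]-z)*1e3)
    for x,y in guess:
        hm=(X[...,2]<z-.005).astype(np.uint8);hm[(np.hypot(u-x,v-y)>r)|(g["d"]==0)]=0
        n,l,st,cc=cv2.connectedComponentsWithStats(hm);k=1+np.argmax(st[1:,4])
        cn=cv2.findContours((l==k).astype(np.uint8),0,1)[0][0].reshape(-1,2)
        e,R=cv2.minEnclosingCircle((plane(g,cn,z)[:,:2]*1e3).astype(np.float32));h=[*cc[k]]
        m=plane(g,[h],z)[0];print("px",np.round(h,1),st[k,4],"centroid",m.round(4),"circle",np.round(e,1),R);out.append(np.r_[np.array(e)/1e3,z])
    a,b=out;d=b-a;mid=(a+b)/2;yaw=np.degrees(np.arctan2(d[1],d[0]))
    print("dist",np.linalg.norm(d),"mid",mid.round(4),"yaw",yaw,"mid in tool mm",(T[:3,:3].T@(mid-T[:3,3])*1e3).round(1),"yaw-toolyaw",yaw-np.degrees(g["s"]["tool_rot"][2]))
if __name__=="__main__": meas(pickle.load(open("w3.pkl","rb")),[(72,252),(566,326)])
E
python3 t.py
```

```text
plane slope mrad [-1.01147519  1.45989422] height err mm -1.0886237791703084
px [ 75.4 251.5] 433 centroid [0.3793 0.1851 0.0907] circle [379.4 185.1] 6.068984031677246
px [562.4 324.6] 364 centroid [0.5965 0.2263 0.0907] circle [596.7 226.4] 5.974040508270264
dist 0.22120391517742974 mid [0.4881 0.2057 0.0907] yaw 10.758056626589795 mid in tool mm [ 0.  -1.2 32.1] yaw-toolyaw -9.11725510960066
```

Request:
arm_command([
  [-4,20,0,0,0,0.4],
  [-6,40,0,0,0,0.4],
  [-6,40,0,0,0,0.4],
  [-5,40,0,0,0,0.4],
  [-5,40,0,0,0,0.4],
  [-5,40,0,0,0,0.4],
  [-4,40,0,0,0,0.4],
  [-4,35,0,0,0,0.4],
])

```text
clock: 5.7
position: [0.5436, -0.0929, 0.1175]
tool_rot: [-3.137, 0.003, 0.3]
force: [0.5, 1.3, -3.7]
grip_width: 0.0085
```

```bash
python3 - <<'E'
from h import *
rows([.5594,-.1539,.115],16.2,lin=20)
E
```

```text
4 [[-0.7, 15.7, 0.6, -0.1, 0.0, 0.2], [-0.7, 15.7, 0.6, -0.1, 0.0, 0.2], [-0.6, 15.7, 0.6, -0.1, 0.0, 0.2], [-0.5, 15.7, 0.6, -0.1, 0.0, 0.2]]
```

Request:
arm_command([
  [-1,18,2,0,0,0.2],
  [-1,16,4,0,0,0.2],
  [0,12,4,0,0,0.2],
  [0,6,4,-0.2,0,0.2],
  [0,0,0,0,0,0],
  [0,0,0,0,0,0],
])

```text
clock: 6.3
position: [0.5557, -0.1492, 0.0992]
tool_rot: [-3.139, 0.007, 0.28]
force: [0.3, -0.1, -3.3]
grip_width: 0.0082
```

```bash
python3 - <<'E'
from h import *
import pickle
rows([.5594,-.1539,.10],16.2,n=1)
g=grab("wrist");pickle.dump(g,open("w4.pkl","wb"));print(g["s"]["position"],g["s"]["tool_rot"],g["s"]["qpos"].round(2))
from t import meas
meas(g,[(75,251),(562,324)])
im=g["im"];cv2.imwrite("pics/w4.png",np.hstack([cv2.resize(cv2.convertScaleAbs(im[y:y+80,x:x+66],alpha=1.5),None,fx=6,fy=6,interpolation=2) for x,y in((42,212),(530,285))]))
E
```

```text
1 [[2.3, 5.6, -0.8, -0.1, 0.4, -0.1]]
[ 0.55565671 -0.14919611  0.09919604] [-3.13907888  0.00702471  0.2802139 ] [ 0.52  0.69 -0.52  1.82  0.48  0.76  0.03]
plane slope mrad [-9.76790361  1.35112763] height err mm -1.1180685115895206
px [ 75.9 250.9] 393 centroid [ 0.4449 -0.1615  0.0671] circle [ 445.1 -161.6] 6.067461967468262
px [562.8 325. ] 410 centroid [ 0.6642 -0.1346  0.0671] circle [ 664.5 -134.6] 6.242913722991943
dist 0.22101043909638637 mid [ 0.5548 -0.1481  0.0671] yaw 7.009327487700927 mid in tool mm [-0.3 -1.2 32.1] yaw-toolyaw -9.0457461685093
```

View pics/w4.png

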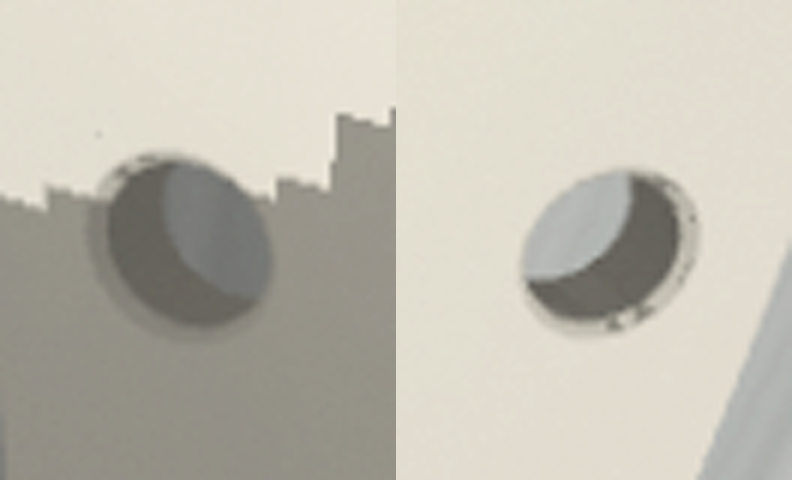

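The view shows both locating holes, with rim centres at about (72,253) and (565.7,327.3). I'll cast these onto the plate's top plane and compare with the pins.

```bash
python3 - <<'E'
from h import *
import pickle
g=pickle.load(open("w4.pkl","rb"));T=pose(g["s"])
for off in(.0321,.0332):
    p=plane(g,[[72,253],[565.7,327.3]],T[2,3]-off);d=p[1]-p[0];m=p.mean(0)
    print(np.linalg.norm(d),m.round(4),np.degrees(np.arctan2(d[1],d[0])),(T[:3,:3].T@(m-T[:3,3])*1e3).round(1))
E
```

```text
0.22467588969213015 [ 0.5547 -0.1492  0.0671] 7.087124885185042 [-0.7 -0.2 32.1]
0.22624991968466177 [ 0.5548 -0.1496  0.066 ] 7.087124885185042 [-0.7  0.2 33.2]
```

Request:
arm_command([
  [2,4,2,-0.1,0.4,-0.1],
  [1,2,2,0,0,0],
  [0,0,0,0,0,0],
])

```text
clock: 6.65
position: [0.5609, -0.1526, 0.0954]
tool_rot: [-3.141, -0.001, 0.285]
force: [0.2, 0.6, -2.7]
grip_width: 0.0082
```

```bash
python3 - <<'E'
from h import *
rows([.5598,-.1537,.092],16.2,n=1)
E
```

```text
1 [[-1.4, 0.8, 3.4, -0.0, -0.1, 0.1]]
```

Request:
arm_command([
  [-1.2,0.8,3,0,0,0.1],
  [0,0,0,0,0,0],
  [0,0,0,0,0,0],
])

```text
clock: 6.95
position: [0.5599, -0.1535, 0.0923]
tool_rot: [-3.141, -0.001, 0.283]
force: [0.3, -0.1, -2.5]
grip_width: 0.0091
```

```bash
python3 - <<'E'
from h import *
for i in range(1):rows([.5598,-.1537,.085],16.2,n=1)
s=bot.observe();print(s["position"],np.degrees(s["tool_rot"]),s["force"],s["moment"])
E
```

```text
1 [[-0.2, 0.2, 7.3, -0.0, -0.1, 0.0]]
[ 0.55991721 -0.15349544  0.09225621] [-1.79964103e+02 -8.42306842e-02  1.62427502e+01] [ 0.31237052 -0.12330477 -2.46876568] [ 0.01019961 -0.01121071 -0.037519  ]
```

Request:
arm_command([
  [0,0,2,0,0,0],
  [0,0,2,0,0,0],
  [0,0,2,0,0,0],
  [0,0,2,0,0,0],
  [0,0,0,0,0,0],
])

```text
clock: 7.45
position: [0.5599, -0.1534, 0.0835]
tool_rot: [-3.141, -0.001, 0.284]
force: [-0.0, 0.6, -4.0]
grip_width: 0.0085
```

```bash
python3 - <<'E'
from h import *
rows([.5598,-.1537,.080],16.2,n=1)
s=bot.observe();print(s["position"],np.degrees(s["tool_rot"]),s["force"],s["moment"])
E
```

```text
1 [[-0.2, 0.2, 3.5, -0.0, -0.1, 0.0]]
[ 0.55987397 -0.15343403  0.08354653] [-1.79963309e+02 -8.12647288e-02  1.62459526e+01] [-0.01266785  0.56104957 -4.04656772] [ 0.01522289  0.03865194 -0.04017996]
```

No contact yet and the noses should be 5 mm inside the holes. Continuing down.

Request:
arm_command([
  [0,0.2,1.5,0,0,0],
  [0,0,1.5,0,0,0],
  [0,0,1.5,0,0,0],
  [0,0,0,0,0,0],
])

```text
clock: 7.85
position: [0.56, -0.1536, 0.0786]
tool_rot: [-3.141, -0.001, 0.284]
force: [-0.1, 0.2, -3.4]
grip_width: 0.0082
```

Request:
arm_command([
  [0,0,1.5,0,0,0],
  [0,0,1.5,0,0,0],
  [0,0,0,0,0,0],
])

```text
clock: 8.15
position: [0.56, -0.1536, 0.0754]
tool_rot: [-3.141, -0.002, 0.284]
force: [-0.7, -0.4, -3.8]
grip_width: 0.0087
```

```bash
python3 - <<'E'
from h import *
s=bot.observe();print(s["position"],np.degrees(s["tool_rot"]),s["force"],s["moment"])
E
```

```text
[ 0.56001766 -0.1536258   0.07542218] [-1.79965037e+02 -8.72031129e-02  1.62453988e+01] [-0.70044999 -0.35447486 -3.81541956] [0.01004274 0.04180743 0.00065547]
```

Request:
arm_command([
  [0,0,1.2,0,0,0],
  [0,0,1.2,0,0,0],
  [0,0,0,0,0,0],
])

```text
clock: 8.45
position: [0.56, -0.1536, 0.0728]
tool_rot: [-3.141, -0.002, 0.284]
force: [-0.7, 0.2, -3.4]
grip_width: 0.0084
```

Request:
arm_command([
  [0,0,1,0,0,0],
  [0,0,1,0,0,0],
  [0,0,0,0,0,0],
])

```text
clock: 8.75
position: [0.5601, -0.1536, 0.0707]
tool_rot: [-3.141, -0.002, 0.284]
force: [0.6, -0.6, -3.9]
grip_width: 0.0088
```

Request:
arm_command([
  [0,0,1,0,0,0],
  [0,0,0,0,0,0],
])

```text
clock: 8.95
position: [0.5603, -0.1536, 0.0701]
tool_rot: [-3.141, -0.002, 0.283]
force: [-0.4, -0.5, -4.0]
grip_width: 0.0084
```

Request:
arm_command([
  [0,0,1,0,0,0],
  [0,0,0,0,0,0],
])

```text
clock: 9.15
position: [0.5605, -0.1537, 0.0702]
tool_rot: [3.141, -0.002, 0.283]
force: [0.1, 0.0, -4.6]
grip_width: 0.0086
```

Request:
arm_command([
  [0,0,1,0,0,0],
  [0,0,0,0,0,0],
])

```text
clock: 9.35
position: [0.5607, -0.1537, 0.0701]
tool_rot: [3.14, -0.003, 0.283]
force: [-0.3, 0.3, -3.1]
grip_width: 0.0085
```

```bash
python3 - <<'E'
from h import *
s=bot.observe();print(s["position"],np.degrees(s["tool_rot"]),s["force"],s["moment"])
E
```

```text
[ 0.56066863 -0.15367978  0.0701315 ] [ 1.79916364e+02 -1.51113873e-01  1.62328266e+01] [-0.33936706  0.27640772 -3.1279408 ] [0.13952241 0.11717413 0.03050718]
```

Request:
arm_command([
  [0,0,2,0,0,0],
])

```text
clock: 9.45
position: [0.561, -0.1537, 0.0696]
tool_rot: [3.139, -0.003, 0.283]
force: [-20.2, 3.0, 65.2]
grip_width: 0.0084
```

```bash
python3 - <<'E'
from h import *
import pickle
g=grab("wrist");s=g["s"];pickle.dump(g,open("w5.pkl","wb"));print(s["position"],np.degrees(s["tool_rot"]),s["force"],s["moment"],s["qpos"].round(2))
from t import meas
try: meas(g,[(75,251),(562,324)],off=.0332)
except Exception as e: print(e)
im=g["im"];cv2.imwrite("pics/w5.png",im)
E
```

```text
[ 0.56098763 -0.15374692  0.0695932 ] [ 1.79854578e+02 -1.72478468e-01  1.62222811e+01] [-20.16772266   2.98884552  65.19052072] [ 0.66032142  4.66691193 -0.01728311] [ 0.51  0.74 -0.49  1.83  0.51  0.7   0.01]
plane slope mrad [-1.08725769  0.07054568] height err mm 0.49634816168605406
px [ 81.1 260.7] 28 centroid [ 0.4536 -0.1703  0.0364] circle [ 453.2 -170. ] 2.3814356327056885
px [568.4 316. ] 25 centroid [ 0.6723 -0.1347  0.0364] circle [ 672. -135.] 2.417526960372925
dist 0.22153207470027422 mid [ 0.5626 -0.1525  0.0364] yaw 9.087005255882254 mid in tool mm [ 1.8 -0.8 33.2] yaw-toolyaw -7.135275855811546
```

View pics/w5.png

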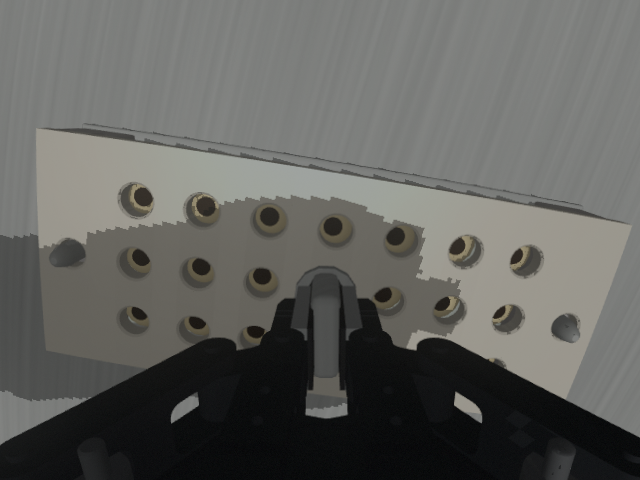

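Pins stand in both holes, the plate is level (slope about 1 mrad, the same as its reading on the bench lift), and the 65 N reaction shows firm seating. I'll ease that push, then start turning clockwise.

Request:
arm_command([
  [-0.4,0,-0.3,0,0,0],
  [0,0,0,0,0,0],
])

```text
clock: 9.7
position: [0.5608, -0.1538, 0.0706]
tool_rot: [3.138, -0.004, 0.283]
force: [0.3, -0.1, -3.7]
grip_width: 0.0086
```

Request:
arm_command([
  [0,0,0,0.1,0.1,3],
  [0,0,0,0,0,6],
  [0,0,0,0,0,6],
  [0,0,0,0,0,0],
])

```text
clock: 10.1
position: [0.5607, -0.154, 0.0701]
tool_rot: [-3.141, -0.005, 0.011]
force: [-3.3, 1.0, 6.8]
grip_width: 0.0085
```

```bash
cat > s.py <<'E'
from h import *
s=bot.observe();print(s["position"].round(4),np.degrees(s["tool_rot"]).round(2),s["force"].round(1),s["moment"].round(3),s["grip_width"],s["qpos"].round(2))
rows([.5604,-.1537,.0701],np.degrees(s["tool_rot"][2]),n=1,s=s)
E
python3 s.py
```

```text
[ 0.5607 -0.154   0.0701] [-179.99   -0.3     0.61] [-3.3  1.   6.8] [ 0.14   0.799 -0.07 ] 0.008526358727999898 [ 0.46  0.72 -0.42  1.83  0.45  0.68 -0.21]
1 [[-0.3, -0.4, -0.1, -0.0, -0.3, 0.0]]
```

Request:
arm_command([
  [-0.2,-0.3,0,0,-0.3,6],
  [0,0,0,0,0,6],
  [0,0,0,0,0,6],
  [0,0,0,0,0,6],
  [0,0,0,0,0,6],
  [0,0,0,0,0,0],
])

```text
clock: 10.7
position: [0.561, -0.1541, 0.0701]
tool_rot: [-3.141, -0.001, -0.533]
force: [-2.5, 0.8, 6.0]
grip_width: 0.0085
```

```bash
python3 s.py
```

```text
[ 0.561  -0.1541  0.0701] [-1.7999e+02 -3.0000e-02 -3.0540e+01] [-2.5  0.8  6. ] [ 0.028  0.6   -0.116] 0.008532303191853443 [ 0.37  0.71 -0.29  1.83  0.31  0.65 -0.64]
1 [[-0.7, -0.0, -0.0, -0.0, -0.0, 0.0]]
```

Request:
arm_command([
  [-0.5,0,0,0,0,5],
  [0,0,0,0,0,5],
  [0,0,0,0,0,4],
  [0,0,0,0,0,2],
])

```text
clock: 11.1
position: [0.5611, -0.1541, 0.07]
tool_rot: [-3.141, -0.001, -0.808]
force: [-2.5, 0.0, 5.9]
grip_width: 0.0085
```

```bash
python3 s.py
```

```text
[ 0.5611 -0.1541  0.07  ] [-1.7998e+02 -8.0000e-02 -4.6310e+01] [-2.5  0.   5.9] [0.063 0.639 0.1  ] 0.008529504406918896 [ 0.32  0.7  -0.21  1.83  0.23  0.63 -0.85]
1 [[-0.8, 0.2, -0.1, -0.0, -0.1, 0.0]]
```

Request:
arm_command([
  [0,0,0,0,0,2],
])

```text
clock: 11.2
position: [0.5611, -0.1541, 0.07]
tool_rot: [-3.141, -0.001, -0.841]
force: [-3.3, 0.3, 5.5]
grip_width: 0.0088
```

```bash
python3 s.py
```

```text
[ 0.5611 -0.1541  0.07  ] [-1.7999e+02 -8.0000e-02 -4.8190e+01] [-3.3  0.3  5.5] [0.077 0.596 0.119] 0.008791294283415518 [ 0.31  0.7  -0.2   1.83  0.23  0.63 -0.87]
1 [[-0.8, 0.2, -0.1, -0.0, -0.1, 0.0]]
```

Request:
arm_command([
  [0,0,0,0,0,1.5],
])

```text
clock: 11.3
position: [0.5611, -0.1541, 0.07]
tool_rot: [-3.141, -0.001, -0.865]
force: [-2.3, 1.0, 6.0]
grip_width: 0.0086
```

```bash
python3 s.py
```

```text
[ 0.5611 -0.1541  0.07  ] [-1.7999e+02 -8.0000e-02 -4.9560e+01] [-2.3  1.   6. ] [0.038 0.567 0.057] 0.008579982320109208 [ 0.31  0.7  -0.2   1.83  0.22  0.63 -0.89]
1 [[-0.8, 0.2, -0.1, -0.0, -0.1, 0.0]]
```

Request:
arm_command([
  [0,0,0,0,0,1.5],
])

```text
clock: 11.4
position: [0.5611, -0.1541, 0.07]
tool_rot: [-3.141, -0.001, -0.888]
force: [-3.1, 0.8, 6.2]
grip_width: 0.0086
```

```bash
python3 s.py
```

```text
[ 0.5611 -0.1541  0.07  ] [-1.7999e+02 -8.0000e-02 -5.0910e+01] [-3.1  0.8  6.2] [0.108 0.617 0.08 ] 0.00859960535808908 [ 0.3   0.7  -0.19  1.83  0.21  0.63 -0.91]
1 [[-0.8, 0.3, -0.1, -0.0, -0.1, 0.0]]
```

Request:
arm_command([
  [0,0,0,0,0,1.5],
])

```text
clock: 11.5
position: [0.5611, -0.1542, 0.07]
tool_rot: [-3.142, -0.001, -0.912]
force: [-3.8, 0.9, 6.3]
grip_width: 0.0087
```

```bash
python3 s.py
```

```text
[ 0.5611 -0.1542  0.07  ] [-1.800e+02 -8.000e-02 -5.225e+01] [-3.8  0.9  6.3] [0.063 0.586 0.049] 0.008692463459791218 [ 0.3   0.7  -0.19  1.83  0.21  0.63 -0.93]
1 [[-0.8, 0.3, -0.1, -0.0, -0.1, 0.0]]
```

Request:
arm_command([
  [0,0,0,0,0,1.5],
])

```text
clock: 11.6
position: [0.5611, -0.1541, 0.07]
tool_rot: [3.142, -0.001, -0.935]
force: [-2.8, 0.6, 6.1]
grip_width: 0.0085
```

```bash
python3 s.py
```

```text
[ 0.5611 -0.1541  0.07  ] [ 1.800e+02 -8.000e-02 -5.359e+01] [-2.8  0.6  6.1] [0.1   0.636 0.518] 0.008459614014960606 [ 0.29  0.7  -0.18  1.83  0.2   0.63 -0.94]
1 [[-0.8, 0.3, -0.1, 0.0, -0.1, -0.0]]
```

Request:
arm_command([
  [0,0,0,0,0,1.5],
])

```text
clock: 11.7
position: [0.5611, -0.1542, 0.07]
tool_rot: [3.141, -0.001, -0.958]
force: [-1.8, -0.0, 7.5]
grip_width: 0.0083
```

```bash
python3 s.py
```

```text
[ 0.5611 -0.1542  0.07  ] [ 1.7998e+02 -8.0000e-02 -5.4890e+01] [-1.8 -0.   7.5] [-0.015  0.614  0.981] 0.008315613833645649 [ 0.29  0.7  -0.17  1.83  0.19  0.62 -0.96]
1 [[-0.8, 0.3, -0.1, 0.0, -0.1, -0.0]]
```

Request:
arm_command([
  [0,0,0,0,0,1.5],
])

```text
clock: 11.8
position: [0.5612, -0.1542, 0.0701]
tool_rot: [3.141, -0.002, -0.98]
force: [-3.3, 0.1, 6.3]
grip_width: 0.0085
```

```bash
python3 s.py
```

```text
[ 0.5612 -0.1542  0.0701] [ 1.7997e+02 -1.0000e-01 -5.6150e+01] [-3.3  0.1  6.3] [-0.112  0.651  1.374] 0.0084807748327478 [ 0.28  0.7  -0.17  1.83  0.19  0.62 -0.98]
1 [[-0.8, 0.4, -0.0, 0.0, -0.1, -0.0]]
```

Mz climbs steeply from yaw -52.4° (0.05 → 1.37 N m), so the screw has seated, close to the predicted -51.8°. I'll back off while watching the moment unwind.

Request:
arm_command([
  [0,0,0,0,0,-3],
])

```text
clock: 11.9
position: [0.5611, -0.1542, 0.07]
tool_rot: [3.141, -0.002, -0.924]
force: [-3.2, -1.0, 5.1]
grip_width: 0.009
```

```bash
python3 s.py
```

```text
[ 0.5611 -0.1542  0.07  ] [ 1.7994e+02 -1.1000e-01 -5.2920e+01] [-3.2 -1.   5.1] [-0.058  0.55   0.085] 0.00900434799272011 [ 0.29  0.7  -0.18  1.83  0.2   0.63 -0.94]
1 [[-0.8, 0.3, -0.1, 0.1, -0.1, -0.0]]
```

Request:
arm_command([
  [0,0,0,0,0,-2],
])

```text
clock: 12.0
position: [0.5611, -0.1541, 0.07]
tool_rot: [3.14, -0.002, -0.883]
force: [-4.0, -0.1, 6.4]
grip_width: 0.0087
```

```bash
python3 s.py
```

```text
[ 0.5611 -0.1541  0.07  ] [ 1.7993e+02 -1.1000e-01 -5.0600e+01] [-4.  -0.1  6.4] [ 0.15   0.599 -0.091] 0.008665252314388295 [ 0.3   0.7  -0.19  1.83  0.21  0.63 -0.91]
1 [[-0.8, 0.3, -0.1, 0.1, -0.1, -0.0]]
```

Request:
arm_command([
  [0,0,0,0,0,-2],
])

```text
clock: 12.1
position: [0.5612, -0.1541, 0.07]
tool_rot: [3.14, -0.002, -0.843]
force: [-2.9, 0.9, 5.8]
grip_width: 0.0085
```

```bash
python3 s.py
```

```text
[ 0.5612 -0.1541  0.07  ] [ 1.7992e+02 -1.0000e-01 -4.8300e+01] [-2.9  0.9  5.8] [ 0.221  0.645 -0.042] 0.008528298553831621 [ 0.31  0.7  -0.2   1.83  0.23  0.63 -0.88]
1 [[-0.8, 0.3, -0.1, 0.1, -0.1, -0.0]]
```

Request:
arm_command([
  [-0.3,0,0,0,0,-6],
  [0,0,0,0,0,-6],
  [0,0,0,0,0,-6],
  [0,0,0,0,0,-6],
  [0,0,0,0,0,-6],
  [0,0,0,0,0,-6],
  [0,0,0,0,0,0],
])

```text
clock: 12.8
position: [0.5609, -0.154, 0.0701]
tool_rot: [3.139, -0.0, -0.162]
force: [-3.1, 1.7, 6.4]
grip_width: 0.0086
```

```bash
python3 s.py
```

```text
[ 0.5609 -0.154   0.0701] [ 1.7987e+02 -1.0000e-02 -9.2900e+00] [-3.1  1.7  6.4] [0.31  0.596 0.095] 0.008636689289366336 [ 0.43  0.72 -0.38  1.83  0.41  0.67 -0.35]
1 [[-0.6, -0.2, -0.0, 0.1, -0.0, -0.0]]
```

Request:
arm_command([
  [-0.3,-0.1,0,0.1,0,-6],
  [0,0,0,0,0,-6],
  [0,0,0,0,0,-6],
  [0,0,0,0,0,-6],
  [0,0,0,0,0,-6],
  [0,0,0,0,0,-5],
  [0,0,0,0,0,-3],
  [0,0,0,0,0,-1],
])

```text
clock: 13.6
position: [0.5607, -0.154, 0.07]
tool_rot: [3.141, -0.0, 0.574]
force: [-2.6, 0.8, 5.4]
grip_width: 0.0083
```

```bash
python3 s.py
```

```text
[ 0.5607 -0.154   0.07  ] [ 1.7998e+02 -3.0000e-02  3.2910e+01] [-2.6  0.8  5.4] [ 0.228  0.731 -0.056] 0.008278914706114086 [ 0.56  0.76 -0.57  1.82  0.58  0.74  0.25]
1 [[-0.1, -0.4, -0.1, 0.0, -0.0, -0.0]]
```

Request:
arm_command([
  [0,-0.2,0,0,0,-2],
  [0,0,0,0,0,-1.5],
  [0,0,0,0,0,-0.6],
  [0,0,0,0,0,0],
])

```text
clock: 14.0
position: [0.5606, -0.154, 0.07]
tool_rot: [3.141, -0.001, 0.661]
force: [-3.9, 1.4, 5.6]
grip_width: 0.0087
```

```bash
python3 s.py; python3 - <<'E'
from h import *
import pickle
g=grab("wrist");pickle.dump(g,open("w6.pkl","wb"));cv2.imwrite("pics/w6.png",g["im"])
E
```

```text
[ 0.5606 -0.154   0.07  ] [ 1.7998e+02 -6.0000e-02  3.7900e+01] [-3.9  1.4  5.6] [ 0.194  0.656 -0.118] 0.008685739633829502 [ 0.57  0.76 -0.59  1.82  0.6   0.75  0.32]
1 [[0.0, -0.4, -0.1, 0.0, -0.1, -0.0]]
```

View pics/w6.png

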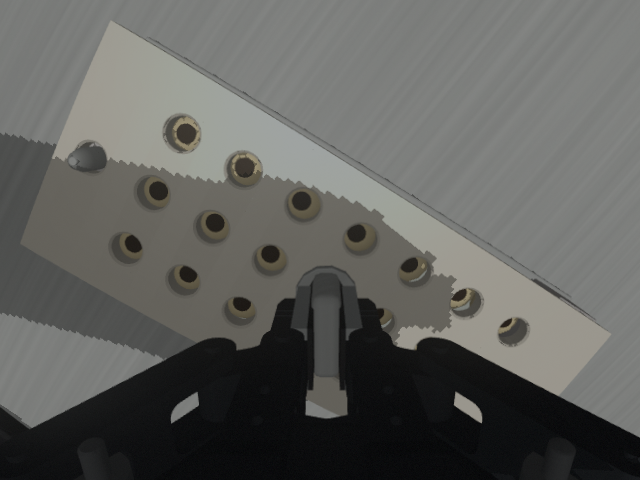

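The view shows the plate on the rack, with its far edge from (112,20) to (610,334) and the left pin standing in its hole. I'll check the template yaw and flatness from it.

```bash
python3 - <<'E'
from h import *
import pickle
g=pickle.load(open("w6.pkl","rb"))
p=plane(g,[[112,20],[610,334]],.037);d=p[1]-p[0];print(p,np.linalg.norm(d),np.degrees(np.arctan2(d[1],d[0])))
p=plane(g,[[90,157]],.037);print(p)
from t import meas
try: meas(g,[(90,157),(515,332)],off=.0332)
except Exception as e: print(e)
E
```

```text
[[ 0.42813637 -0.11672181  0.037     ]
 [ 0.68156428 -0.08861686  0.037     ]] 0.2549815574091621 6.328198295264068
[[ 0.44815543 -0.1668087   0.037     ]]
plane slope mrad [-2.12221723  2.08705199] height err mm 0.011198117390878726
px [ 97.3 147.6] 67 centroid [ 0.4488 -0.1617  0.0368] circle [ 449.2 -163.2] 4.656831741333008
px [510.5 328.6] 423 centroid [ 0.6388 -0.1165  0.0368] circle [ 638.3 -116.4] 6.512543678283691
dist 0.1948126607479802 mid [ 0.5438 -0.1398  0.0368] yaw 13.902218256542106 mid in tool mm [ -4.6 -21.5  33.2] yaw-toolyaw -23.992974224488094
```

```bash
python3 -c "
from workcell import bot
s=bot.observe();print(s['clock'],s['force'],s['tool_rot']);print(bot.job_done())"
```

```text
14.05 [-2.41790795  1.09072533  5.73276232] [ 3.14127367e+00 -1.04973670e-03  6.61329249e-01]
the job is handed in; nothing more can be done
None
```

I lowered the template over both pins onto the rails, turned the thumbscrew clockwise to its stop, and backed it off a quarter turn. I handed the job in at 14.05 s with the blade still held in the fingers.

- **Flush:** Descent stopped at tool height 70.1 mm, 30 mm above where the blade was gripped on the bench, which matches the rails. The pins showed in both holes. The plate's measured height agreed to within 0.1 mm, with a tilt of about 2 mrad or less.
- **Seat:** The moment rose from 0.1 to 1.37 N m, starting at tool yaw −52.4°. I had predicted −51.8°.
- **Back-off:** Tool yaw at the end was 37.9°, which is 90.3° to 90.4° back from the seat. The template yaw read 6.3° from the last image against 7.1° before. That puts the screw at about 58.4° against 59.0° wanted.
- **Forces:** One firmness check while seating pushed harder than I meant. It reached about 65 N at the wrist for a moment, through the held blade; the wrist limit is 120 N. I eased it at once, which lifted the plate about 0.5 mm before it settled again. The tool was still pressing down lightly, about 6 N upward reaction, when I handed in.
- **Bystanders:** I kept clear of the jar, nozzle, palette knife and bowl, but took no final picture of them.

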